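Sort the stripped gearbox's parts into their trays

ROBOT

A 6-joint arm with a two-finger parallel gripper is mounted at the origin on the work surface. World frame = base frame: x ahead of the robot, y to its left, z up, the work surface at z = 0. Lengths are in m, angles in rad, forces in N, time in s.
With the tool pointing down it reaches from about 0.325 to 0.85 m from the base axis. Payload 15.5 kg.
Tool frame: the origin (TCP) lies on the mounting face of the last link; the fingertips stand 191 mm ahead of it and the grasp point (between the pads) lies 172 mm ahead of it (r.grasp_offset is the distance from the TCP to the grasp point, in m); z points along the fingers, y is the line along which they close (so a half turn about z gives the same grasp; the last joint's range is limited). The gripper opens to 91 mm and grips with 3 to 60 N. Pads are 32 mm wide; open, the fingers measure 118 mm over their backs; the gripper's body (76 mm by 178 mm) begins 60 mm behind the grasp point.
Start: joints at [1.091, 0.494, 1.345, -0, 1.302, -0.096], TCP at [0.235, 0.579, 0.405] pointing down, gripper open.
Joint ranges: [-2.91, 2.91], [-0.82, 2.16], [0.22, 2.67], [-1.22, 4.37], [0.12, 2.79], [-3.08, 3.08]. Speed limits (rad/s): [1.89, 1.89, 2.57, 3.01, 3.01, 3.01].

INTERFACE

Orientations are given as a rotation vector (axis times angle).
In Python, from station import r gives the robot as it stands. The module is installed in compiled form; this text tells all that it offers.
- The arm moves only by the tool move_arm, never from a script. Its argument "commands" is one flat list of numbers, 4 for each row, row after row: the shift along the tool's x, y, z in mm, then the turn about the tool's z in rad. A call has 1 to 12 rows; each row is the pose to reach, as a shift and turn from the pose commanded when the call began, along the tool's axes at that moment; what a row does not reach only later rows make up. A row lasts 1/10 s, in which the tool goes at most 50 mm and 8.59 degrees, less where a joint would pass 70% of its speed; a pose out of reach is approached as far as the arm can. A call with a gripper value outside its range is refused whole. "claw" is the closure, from -1 (fully open) to 1 (shut), set as the call begins (left out, the last holds). The fingers move at their own pace and stop on an object; "squeeze" is the grip in N (left out, the last holds). Time passes only in rows, so rows that repeat a pose let the fingers close. It gives the time, the measured TCP pose, the force, the opening and the grip force at its end, in the units of the state.
- r.sense(): the state, without advancing time (a new reading comes with each control period).
- r.camera(name): name is "scene" or "top" or "wrist"; returns a dict with "pixels" (400x640x3 uint8, blue, green, red), "range_z" (400x640 float32, m along the optical axis (not along the pixel's ray), 0 where there is no reading), "mtx" (3x3 intrinsics, pixels), "world_from_camera" (4x4, takes a point from camera to world coordinates). Camera axes: x right, y down, z forward; pixel columns grow to the right and rows downward; lengths in m; the calibration is good to about 2 mm. A picture is of the moment at which its call begins.
- r.close_job(): hands the job in; it is judged then, once.
The state is a dict: "time_s": time; "q": joint angles; "qd": joint speeds; "tau": joint torques, N m; "eef_pos": TCP position; "tcp_rot": TCP orientation; "contact_force": force on the tool from outside, world axes, zero at the start; "ft_torque": the same for the moment, N m; "gripper_width": finger opening in m; "grip_force": force on a finger pad.
Only numpy, scipy, OpenCV 4.12 (cv2) and the standard library are available. Lean on these libraries where they do the work, as an engineer would, in place of code of your own. Each camera call takes 0.05 s, during which the arm holds its last target. There are 200 camera calls.

TASK

A mixed handful from the stripped gearbox lies on the bench: two ball bearings, two gears and a spacer sleeve. Put each into the red tray that already holds a part of its kind, lying flat on the tray's floor beside the others and not on top of anything (the sleeve standing on end as it is now). Set every part down gently, do not drop it, and do not knock over the oil bottle.

Things in the scene. Friction and masses are not known exactly. Their poses are not given: they have to be found in the camera images.
- big_bearing: the larger of the two loose open steel ball bearings (balls visible between the rings), 52 mm outside diameter, 20 mm bore, 15 mm high, about 0.15 kg, lying flat on the bench, not in a tray. Rotationally symmetric about its z axis; origin at its centre, half its height above what it lies on.
- small_bearing: the smaller loose steel ball bearing, 35 mm outside diameter, 15 mm bore, 11 mm high, about 0.05 kg, lying flat on the bench, not in a tray. Rotationally symmetric about its z axis; origin at its centre, half its height above what it lies on.
- big_gear: the larger of the two loose dark steel spur gears (toothed rim), 56 mm over the teeth, 20 mm bore, 20 mm high, about 0.30 kg, lying flat on the bench, not in a tray. Rotationally symmetric about its z axis; origin at its centre, half its height above what it lies on.
- small_gear: the smaller loose dark steel spur gear, 40 mm over the teeth, 14 mm bore, 20 mm high, about 0.13 kg, lying flat on the bench, not in a tray. Rotationally symmetric about its z axis; origin at its centre, half its height above what it lies on.
- sleeve: the loose steel spacer sleeve, a plain tube 38 mm outside, 26 mm bore, 40 mm high, about 0.19 kg, standing on end on the bench, not in a tray. Rotationally symmetric about its z axis; origin at its centre, half its height above what it lies on.
- bearing_tray: the red steel tray for ball bearings, known by a ball bearing 42 mm in diameter and 13 mm high already in it, loose, 63 mm to +y of the origin; otherwise empty. All three trays are alike and fixed: 126 mm (x) by 186 mm (y) outside, 25 mm high, walls and floor 3 mm thick, inside 120 x 180 mm, inner floor 3 mm above the bench. Origin: centre of the underside; z up.
- gear_tray: the red steel tray for gears, known by a spur gear 48 mm over the teeth and 20 mm high already in it, loose, 63 mm to +y of the origin; otherwise empty. All three trays are alike and fixed: 126 mm (x) by 186 mm (y) outside, 25 mm high, walls and floor 3 mm thick, inside 120 x 180 mm, inner floor 3 mm above the bench. Origin: centre of the underside; z up.
- sleeve_tray: the red steel tray for spacer sleeves, known by a shorter sleeve 34 mm in diameter and 30 mm high already in it, loose, 63 mm to +y of the origin; otherwise empty. All three trays are alike and fixed: 126 mm (x) by 186 mm (y) outside, 25 mm high, walls and floor 3 mm thick, inside 120 x 180 mm, inner floor 3 mm above the bench. Origin: centre of the underside; z up.
- oil_bottle: a small white plastic oil bottle with a blue band and a red nozzle, 55 mm in diameter, 145 mm tall, 0.18 kg, standing loose on the bench. Origin: centre of its underside; z up along the bottle.
There are look-alikes about, which are no part of the job. What is shaped like the small_gear but orange is not meant.

How it is judged:
By the outcome, as a careful person would: the job done as asked, in the order asked, and still so for the second after the job is handed in, with the robot touching nothing.
It also fails if it takes over 128 s, if anything falls off the work surface, if the arm or the gripper's body presses on something with over 40 N, if the wrist force passes 120 N, or if a joint passes its speed limit or range.

## Working session

There is one attempt and no reset: what is moved stays moved. The work goes in short steps, Python scripts to look and compute and a tool call to move; the robot and the scene stay as the last step left them, time stands still between calls to the robot, and variables do not carry over. Pictures are saved under pics/ and viewed, at most 14 in all, crops included, and the job is handed in when it is done.

Besides the shell and the picture viewer there is one more tool, called as name(argument=value, ...) on one line, values as JSON. move_arm: Moves the arm, as the interface text tells. Its arguments: {"type":"object","properties":{"commands":{"type":"array","items":{"type":"number"}},"claw":{"type":"number"},"squeeze":{"type":"number"}},"required":["commands"]}

```bash
mkdir -p pics
python3 - <<'E'
from station import r
import cv2,numpy as np
for n in("top","scene"):
    c=r.camera(n); cv2.imwrite(f"pics/{n}0.png",c["pixels"]); np.savez(f"{n}0.npz",**c)
    print(n,c["mtx"].tolist(),np.round(c["world_from_camera"],3).tolist())
s=r.sense(); print({k:np.round(v,3) for k,v in s.items()})
E
```

```text
top [[482.1175787282986, 0.0, 316.3358562518397], [0.0, 482.1175787282986, 208.4092642612282], [0.0, 0.0, 1.0]] [[0.024, -0.99, 0.137, 0.361], [-1.0, -0.022, 0.022, 0.06], [-0.019, -0.137, -0.99, 1.13], [0.0, 0.0, 0.0, 1.0]]
scene [[477.99154389589836, 0.0, 320.18609822607175], [0.0, 477.99154389589836, 202.55580158714463], [0.0, 0.0, 1.0]] [[0.466, 0.769, -0.437, 0.964], [0.885, -0.412, 0.218, -0.163], [-0.012, -0.488, -0.873, 0.934], [0.0, 0.0, 0.0, 1.0]]
{'time_s': np.float64(0.1), 'q': array([ 1.091,  0.494,  1.346,  0.   ,  1.303, -0.095]), 'qd': array([-0.   , -0.003, -0.002, -0.001,  0.001,  0.001]), 'tau': array([-0.0000e+00, -8.8024e+01, -3.8255e+01,  7.0000e-02,  4.8000e-02,
       -0.0000e+00]), 'eef_pos': array([0.235, 0.579, 0.404]), 'tcp_rot': array([-6.010e-01, -3.083e+00,  2.000e-03]), 'contact_force': array([-0.293,  0.428, -0.296]), 'ft_torque': array([ 0.011, -0.001,  0.016]), 'grip_force': np.float64(0.0), 'gripper_width': np.float64(0.091)}
```

View pics/top0.png

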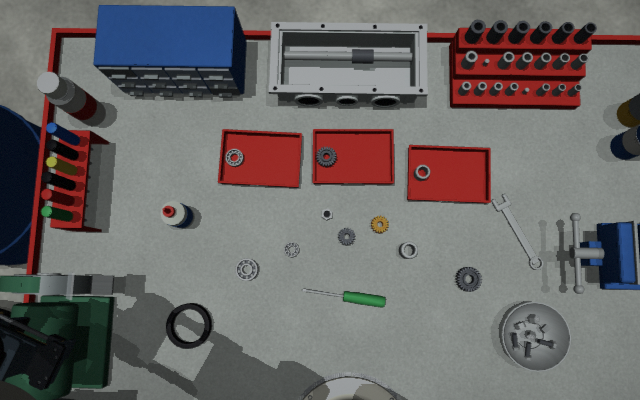

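View pics/scene0.png

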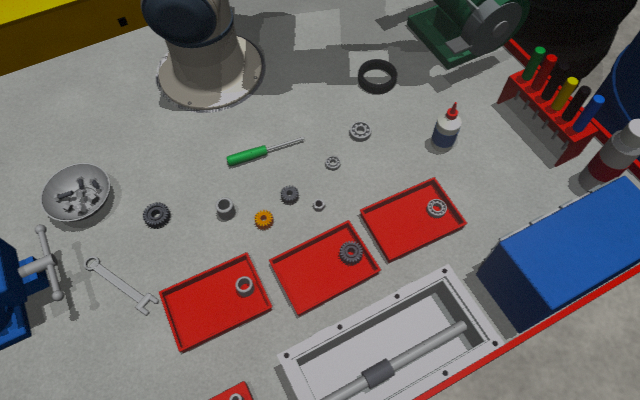

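Top view: big bearing (247,269), small bearing (292,250), small gear (346,236), orange decoy (380,225), sleeve (408,250), big gear (468,279). The trays are bearing (260,158), gear (353,157) and sleeve (449,174), and the bottle is at (175,213). The scene view shows the same things. Next I'll enlarge crops of both views to get exact centres.

Run:
```python
import cv2
def crop(n,x0,y0,x1,y1,k):
    im=cv2.imread(f"pics/{n}0.png")[y0:y1,x0:x1]
    im=cv2.resize(im,None,fx=k,fy=k,interpolation=cv2.INTER_CUBIC)
    for x in range(-(-x0//20)*20,x1,20):
        cv2.putText(im,str(x),(int((x-x0)*k),8),0,.33,(0,255,255),1); cv2.line(im,(int((x-x0+.5)*k),10),(int((x-x0+.5)*k),im.shape[0]),(0,255,255) ,1) if 0 else None
        for y in range(-(-y0//20)*20,y1,20): cv2.circle(im,(int((x-x0+.5)*k),int((y-y0+.5)*k)),1,(0,255,255),-1)
    for y in range(-(-y0//20)*20,y1,20): cv2.putText(im,str(y),(0,int((y-y0+.5)*k)),0,.33,(0,255,255),1)
    cv2.imwrite(f"pics/{n}_crop.png",im)
crop("top",210,120,500,300,2.75)
crop("scene",125,110,475,360,2.28)
```

```text
(no output)
```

View pics/top_crop.png

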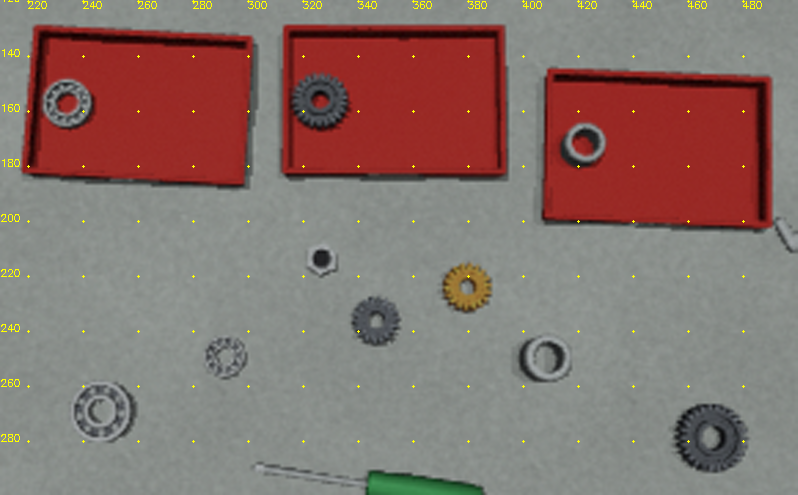

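View pics/scene_crop.png

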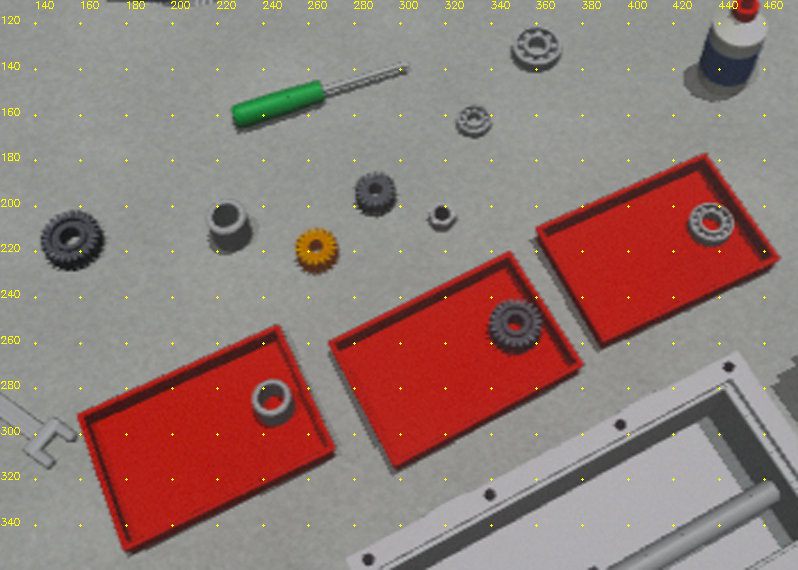

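Top crop, bore centres: big bearing (101,409), small bearing (226,357), small gear (376,321), sleeve (547,357), big gear (712,436). The same parts in the scene crop are at (537,44), (474,119), (376,189), (227,215) and (72,237). I read the tray rim corners in both crops as well, so I can triangulate everything and check it against the depth image.

```bash
cat > h.py <<'E'
import numpy as np,cv2
def P(c):
    return c["mtx"]@np.linalg.inv(c["world_from_camera"])[:3]
def tri(c1,p1,c2,p2):
    X=cv2.triangulatePoints(P(c1),P(c2),np.array(p1,float).reshape(2,1),np.array(p2,float).reshape(2,1))[:,0]
    return X[:3]/X[3]
def onz(c,p,z):
    W=c["world_from_camera"]; d=W[:3,:3]@np.linalg.inv(c["mtx"])@[p[0],p[1],1]; o=W[:3,3]
    return o+d*(z-o[2])/d[2]
E
python3 - <<'E'
import numpy as np; from h import *
T=dict(np.load("top0.npz"));S=dict(np.load("scene0.npz"))
t=lambda p:(210+p[0]/2.75-.5,120+p[1]/2.75-.5); s=lambda p:(125+p[0]/2.28-.5,110+p[1]/2.28-.5)
A={"bb":((101,409),(537,44),.015),"sb":((226,357),(474,119),.011),"sg":((376,321),(376,189),.02),"sl":((547,357),(227,215),.04),"bg":((712,436),(72,237),.02),
"eb":((67,103),(711,222),.016),"eg":((320,100),(516,321),.023),"es":((585,142),(272,395),.033)}
for i,c in enumerate([((36,27),(778,258)),((253,37),(601,348)),((247,186),(537,230)),((23,174),(706,154))]):A[f"bt{i}"]=(*c,.025)
for i,c in enumerate([((284,27),(582,366)),((505,27),(396,471)),((507,176),(330,343)),((283,175),(511,253))]):A[f"gt{i}"]=(*c,.025)
for i,c in enumerate([((548,70),(333,453)),((771,77),(129,552)),((770,229),(79,416)),((543,220),(278,326))]):A[f"st{i}"]=(*c,.025)
for k,(a,b,z) in A.items(): print(k,np.round(tri(T,t(a),S,s(b)),4),np.round(onz(T,t(a),z)[:2],4),np.round(onz(S,s(b),z)[:2],4))
for n,C in(("top",T),("scene",S)):
    v,u=np.mgrid[:400,:640]; Z=C["range_z"]; pc=np.stack([u*Z,v*Z,Z],-1)@np.linalg.inv(C["mtx"]).T
    W=C["world_from_camera"]; pc=pc@W[:3,:3].T+W[:3,3]
    for k,(a,b,z) in A.items():
        if k in("bb","sb","sg","sl","bg"):
            p=onz(T,t(a),z); m=(np.hypot(pc[...,0]-p[0],pc[...,1]-p[1])<.035)&(pc[...,2]>z*.7)&(Z>0)&(pc[...,2]<.06)
            q=pc[m]; print(n,k,m.sum(),np.round([np.percentile(q[:,2],90),*((q.min(0)+q.max(0))/2)[:2]],4))
    m=(abs(pc[...,2]-.07)<.05)&(Z>0)&(abs(pc[...,0]-.45)<.15)&(abs(pc[...,1]-.35)<.1); q=pc[m]; print("tall",len(q),q.min(0) if len(q) else 0,q.max(0) if len(q) else 0)
E
```

```text
bb [0.3727 0.2427 0.0214] [0.3725 0.2433] [0.3687 0.2461]
sb [0.4191 0.1414 0.0125] [0.4186 0.1402] [0.4187 0.1433]
sg [0.4515 0.0158 0.0215] [0.4512 0.0147] [0.451  0.0171]
sl [ 0.4233 -0.1236  0.0432] [ 0.4233 -0.1246] [ 0.4215 -0.1231]
bg [ 0.3628 -0.2623  0.0219] [ 0.3627 -0.2634] [ 0.3618 -0.2621]
eb [0.6338 0.2841 0.0175] [0.6341 0.2843] [0.6333 0.2849]
eg [0.6387 0.0663 0.0266] [0.6393 0.0657] [0.6376 0.0678]
es [ 0.6041 -0.1565  0.0379] [ 0.605  -0.1579] [ 0.6023 -0.156 ]
bt0 [0.6981 0.3123 0.0272] [0.6987 0.3127] [0.6975 0.3136]
bt1 [0.695  0.1242 0.0182] [0.6933 0.1246] [0.6967 0.1212]
bt2 [0.5645 0.1287 0.023 ] [0.5629 0.126 ] [0.5663 0.1309]
bt3 [0.5702 0.3187 0.0239] [0.5693 0.3171] [0.5711 0.3196]
gt0 [0.703  0.098  0.0236] [0.7027 0.0981] [0.7034 0.0974]
gt1 [ 0.7083 -0.0909  0.0199] [ 0.7062 -0.0917] [ 0.7103 -0.0899]
gt2 [ 0.5771 -0.0921  0.0233] [ 0.5761 -0.0937] [ 0.5785 -0.0905]
gt3 [0.5742 0.0969 0.0217] [0.573  0.0957] [0.576  0.0972]
st0 [ 0.67   -0.1297  0.0204] [ 0.6689 -0.1284] [ 0.6713 -0.1304]
st1 [ 0.667  -0.3149  0.0254] [ 0.6664 -0.3174] [ 0.668  -0.3126]
st2 [ 0.5362 -0.3133  0.0225] [ 0.5355 -0.3134] [ 0.5378 -0.3119]
st3 [ 0.5397 -0.1248  0.0212] [ 0.5391 -0.124 ] [ 0.5413 -0.1251]
top bb 273 [0.0166 0.3708 0.244 ]
top sb 107 [0.0125 0.4195 0.1419]
top sg 179 [0.022  0.4519 0.0141]
top sl 139 [ 0.0417  0.4222 -0.1257]
top bg 381 [ 0.022   0.3606 -0.2646]
tall 731 [0.46161903 0.2511796  0.02018311] [0.59997915 0.4255875  0.11953959]
scene bb 238 [0.0168 0.3705 0.2452]
scene sb 113 [0.0124 0.4195 0.1445]
scene sg 202 [0.0219 0.4519 0.0167]
scene sl 188 [ 0.0406  0.4227 -0.1242]
scene bg 410 [ 0.0213  0.3606 -0.2635]
tall 930 [0.4632795  0.25083023 0.02004376] [0.59850344 0.42826177 0.11956523]
```

Triangulation agrees with depth to about 2 mm. Plan: turn the tool so its y lies along world x. After that a shift (x, y, z) in tool axes equals (dy, dx, -dz) in world axes. First I go above the big bearing.

move_arm(commands=[-25,-26,0,0.12,-50,-52,0,0.24,-75,-78,0,0.36,-100,-104,0,0.48,-126,-130,0,0.6,-151,-155,0,0.72,-176,-181,0,0.84,-201,-207,0,0.96,-226,-233,0,1.08,-252,-259,0,1.186,-252,-259,0,1.186,-252,-259,0,1.186], claw=-0.45, squeeze=25)

```text
time_s: 1.3
eef_pos: [0.3712, 0.2441, 0.4047]
tcp_rot: [-2.223, -2.22, 0.0]
contact_force: [-0.8, 0.7, 0.1]
gripper_width: 0.0661
grip_force: 0.0
```

Run:
```python
from station import r
import cv2,numpy as np
from h import *
c=r.camera("wrist"); cv2.imwrite("pics/w1.png",c["pixels"]); np.savez("w1.npz",**c)
s=r.sense(); print(s["eef_pos"],s["tcp_rot"],s["q"])
Mi=np.linalg.inv(c["world_from_camera"])
for p in([.3708,.2445,.015],):
    q=P(c)@[*p,1]; print(q[:2]/q[2])
C=dict(np.load("top0.npz")); v,u=np.mgrid[:400,:640]; Z=C["range_z"]; pc=np.stack([u*Z,v*Z,Z],-1)@np.linalg.inv(C["mtx"]).T
W=C["world_from_camera"]; pc=pc@W[:3,:3].T+W[:3,3]
m=(pc[...,2]>.05)&(Z>0)&(pc[...,0]>.6)&(pc[...,0]<1)&(abs(pc[...,1])<.45); q=pc[m]; 
for y in np.arange(-.4,.4,.1):
    k=q[abs(q[:,1]-y-.05)<.05]; print(round(y,1),k[:,0].min() if len(k) else None)
m=(pc[...,2]>.1)&(Z>0)&(pc[...,0]>.4)&(pc[...,0]<.56)&(abs(pc[...,1]-.38)<.1); q=pc[m];print("bottle",q.min(0),q.max(0))
```

```text
[0.3709272  0.24474873 0.40466131] [-2.22094120e+00 -2.22160417e+00  6.24382245e-05] [4.48656736e-01 2.40559370e-01 1.76785487e+00 2.34164894e-04
 1.13329484e+00 4.48259050e-01]
[322.74705846 168.06791286]
-0.4 0.7893310000372763
-0.3 0.789886480427087
-0.2 0.766611155878778
-0.1 0.7641153839287396
-0.0 0.7638874615900866
0.1 0.7640440694384059
0.2 0.7813878624336714
0.3 0.7795523108073715
bottle [0.47310268 0.38669588 0.10001914] [0.50414608 0.41107372 0.14878093]
```

View pics/w1.png

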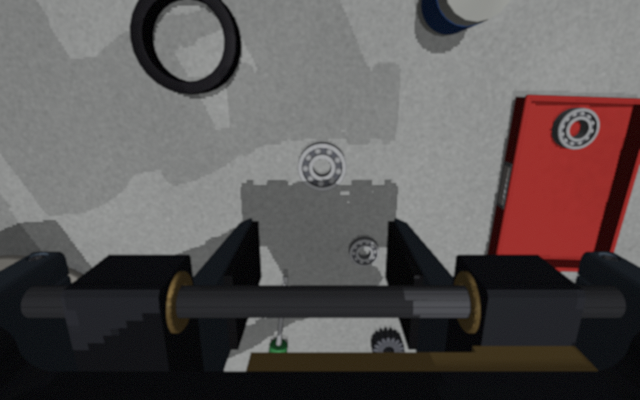

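The wrist view shows the big bearing at (323,165) against a predicted (323,168), so the measurement holds. The bottle stands near (0.49,0.40), well clear. Descending.

move_arm(commands=[0,0,25,0,0,0,60,0,0,0,95,0,0,0,130,0,0,0,160,0,0,0,180,0,0,0,195,0,0,0,204,0,0,0,209,0,0,0,211,0,0,0,211,0])

```text
time_s: 2.45
eef_pos: [0.371, 0.2449, 0.194]
tcp_rot: [2.221, 2.222, 0.001]
contact_force: [-0.6, -0.1, -0.2]
gripper_width: 0.0659
grip_force: 0.0
```

move_arm(commands=[0,0,0,0,0,0,0,0,0,0,0,0,0,0,0,0,0,0,0,0,0,0,0,0], claw=1)

```text
time_s: 3.05
eef_pos: [0.3711, 0.2447, 0.1941]
tcp_rot: [2.221, 2.221, 0.001]
contact_force: [-1.1, 0.2, 8.4]
gripper_width: 0.0512
grip_force: 25.0
```

move_arm(commands=[0,0,-10,0,0,0,-30,0,0,0,-55,0,0,10,-75,0,-3,35,-80,0,-8,70,-80,0,-14,110,-80,0,-19,150,-80,0,-23,190,-80,0,-26,225,-80,0,-27,250,-80,0,-27,259,-80,0])

```text
time_s: 4.25
eef_pos: [0.6318, 0.2171, 0.2743]
tcp_rot: [2.222, 2.22, 0.002]
contact_force: [-0.3, 0.7, -0.9]
gripper_width: 0.0514
grip_force: 25.0
```

move_arm(commands=[0,0,0,0,0,0,0,0])

```text
time_s: 4.45
eef_pos: [0.6288, 0.2177, 0.2738]
tcp_rot: [-2.221, -2.221, 0.002]
contact_force: [0.0, -0.3, -0.5]
gripper_width: 0.0508
grip_force: 25.0
```

move_arm(commands=[0,0,15,0,0,0,35,0,0,0,52,0,0,0,64,0,0,0,71,0,0,0,74,0,0,0,75,0,0,0,75,0])

```text
time_s: 5.25
eef_pos: [0.6301, 0.2177, 0.1992]
tcp_rot: [2.221, 2.221, 0.001]
contact_force: [0.3, 0.8, -1.2]
gripper_width: 0.051
grip_force: 25.0
```

move_arm(commands=[0,0,0.5,0,0,0,1,0,0,0,1,0,0,0,1,0])

```text
time_s: 5.65
eef_pos: [0.63, 0.2176, 0.1979]
tcp_rot: [2.221, 2.221, 0.0]
contact_force: [-1.2, -0.1, -1.4]
gripper_width: 0.0514
grip_force: 25.0
```

move_arm(commands=[0,0,0.4,0,0,0,0.8,0,0,0,0.8,0])

```text
time_s: 5.95
eef_pos: [0.63, 0.2176, 0.1972]
tcp_rot: [2.221, 2.221, 0.0]
contact_force: [-1.4, -1.3, 4.7]
gripper_width: 0.0512
grip_force: 25.0
```

Contact reached, so I'm releasing, rising and going above the small bearing (0.419,0.142).

move_arm(commands=[0,0,0,0,0,0,0,0,0,0,0,0,0,0,0,0], claw=-0.4)

```text
time_s: 6.35
eef_pos: [0.63, 0.2177, 0.1968]
tcp_rot: [2.221, 2.222, -0.0]
contact_force: [-0.0, 0.3, 0.1]
gripper_width: 0.0636
grip_force: 0.0
```

move_arm(commands=[0,0,-8,0,0,0,-28,0,0,0,-55,0,-3,-10,-78,0,-10,-40,-80,0,-22,-75,-80,0,-36,-110,-80,0,-50,-145,-80,0,-63,-175,-80,0,-72,-198,-80,0,-76,-211,-80,0,-76,-211,-80,0])

```text
time_s: 7.55
eef_pos: [0.4176, 0.1412, 0.2775]
tcp_rot: [-2.221, -2.221, 0.001]
contact_force: [0.9, -0.7, 0.3]
gripper_width: 0.0638
grip_force: 0.0
```

move_arm(commands=[0,0,10,0,0,0,28,0,0,0,48,0,0,0,64,0,0,0,74,0,0,0,78,0,0,0,79,0,0,0,79,0], claw=-0.1)

```text
time_s: 8.35
eef_pos: [0.4193, 0.1417, 0.1981]
tcp_rot: [2.221, 2.221, 0.001]
contact_force: [-0.2, -1.0, 0.7]
gripper_width: 0.0505
grip_force: 0.0
```

move_arm(commands=[0,0,2,0,0,0,3.5,0,0,0,3.5,0])

```text
time_s: 8.65
eef_pos: [0.419, 0.1417, 0.1945]
tcp_rot: [2.221, 2.221, 0.0]
contact_force: [0.1, -0.1, 0.2]
gripper_width: 0.0502
grip_force: 0.0
```

move_arm(commands=[0,0,0,0,0,0,0,0,0,0,0,0,0,0,0,0,0,0,0,0], claw=1, squeeze=20)

```text
time_s: 9.15
eef_pos: [0.419, 0.1417, 0.1945]
tcp_rot: [2.221, 2.221, 0.0]
contact_force: [-0.2, -0.8, 2.8]
gripper_width: 0.0341
grip_force: 20.0
```

move_arm(commands=[0,0,-8,0,0,0,-28,0,0,0,-55,0,0,8,-75,0,1,35,-80,0,4,70,-80,0,8,105,-80,0,12,140,-80,0,15,170,-80,0,17,195,-80,0,18,211,-80,0,18,211,-80,0])

```text
time_s: 10.35
eef_pos: [0.6314, 0.1596, 0.2748]
tcp_rot: [2.221, 2.221, 0.002]
contact_force: [-0.3, -0.4, -0.8]
gripper_width: 0.0339
grip_force: 20.0
```

move_arm(commands=[0,0,15,0,0,0,35,0,0,0,52,0,0,0,64,0,0,0,71,0,0,0,74,0,0,0,75,0,0,0,75,0])

```text
time_s: 11.15
eef_pos: [0.6301, 0.1597, 0.1998]
tcp_rot: [2.221, 2.221, 0.001]
contact_force: [0.1, 0.2, -0.5]
gripper_width: 0.0341
grip_force: 20.0
```

move_arm(commands=[0,0,0.7,0,0,0,1.3,0,0,0,1.8,0,0,0,1.8,0])

```text
time_s: 11.55
eef_pos: [0.63, 0.1596, 0.1977]
tcp_rot: [2.221, 2.221, 0.0]
contact_force: [0.1, -1.0, -1.7]
gripper_width: 0.0341
grip_force: 20.0
```

move_arm(commands=[0,0,0.4,0,0,0,0.7,0,0,0,0.7,0])

```text
time_s: 11.85
eef_pos: [0.63, 0.1597, 0.1975]
tcp_rot: [2.221, 2.221, 0.0]
contact_force: [-2.3, -0.7, 7.9]
gripper_width: 0.0344
grip_force: 20.0
```

move_arm(commands=[0,0,0,0,0,0,0,0,0,0,0,0,0,0,0,0], claw=-0.02)

```text
time_s: 12.25
eef_pos: [0.6299, 0.1596, 0.1968]
tcp_rot: [-2.221, -2.221, 0.0]
contact_force: [0.3, -0.2, -0.3]
gripper_width: 0.0466
grip_force: 0.0
```

move_arm(commands=[0,0,-8,0,0,0,-28,0,0,0,-55,0,-8,-10,-78,0,-25,-32,-80,0,-50,-62,-80,0,-75,-93,-80,0,-100,-124,-80,0,-122,-151,-80,0,-138,-171,-80,0,-144,-178,-80,0,-144,-178,-80,0])

```text
time_s: 13.45
eef_pos: [0.4517, 0.0152, 0.2774]
tcp_rot: [2.223, 2.22, 0.0]
contact_force: [0.4, -0.1, -0.2]
gripper_width: 0.0465
grip_force: 0.0
```

move_arm(commands=[0,0,10,0,0,0,28,0,0,0,48,0,0,0,64,0,0,0,74,0,0,0,78,0,0,0,79,0,0,0,79,0], claw=-0.19)

```text
time_s: 14.25
eef_pos: [0.4523, 0.0158, 0.1981]
tcp_rot: [2.221, 2.221, 0.001]
contact_force: [0.0, -0.0, 0.1]
gripper_width: 0.0543
grip_force: 0.0
```

move_arm(commands=[0,0,0,0,0,0,0,0,0,0,0,0,0,0,0,0,0,0,0,0], claw=1, squeeze=25)

```text
time_s: 14.75
eef_pos: [0.4521, 0.0156, 0.1983]
tcp_rot: [2.221, 2.221, 0.001]
contact_force: [0.1, 0.6, 7.2]
gripper_width: 0.0391
grip_force: 25.0
```

move_arm(commands=[0,0,-8,0,0,0,-28,0,0,0,-55,0,-3,8,-75,0,-12,30,-80,0,-24,60,-80,0,-36,90,-80,0,-48,120,-80,0,-59,148,-80,0,-68,172,-80,0,-75,188,-80,0,-75,188,-80,0])

```text
time_s: 15.95
eef_pos: [0.6414, -0.0602, 0.2783]
tcp_rot: [2.221, 2.22, 0.001]
contact_force: [-0.1, -0.4, -1.0]
gripper_width: 0.0392
grip_force: 25.0
```

move_arm(commands=[0,0,15,0,0,0,35,0,0,0,52,0,0,0,64,0,0,0,71,0,0,0,74,0,0,0,75.5,0,0,0,75.5,0])

```text
time_s: 16.75
eef_pos: [0.6401, -0.0594, 0.2028]
tcp_rot: [2.221, 2.221, 0.0]
contact_force: [-0.4, 0.5, -1.6]
gripper_width: 0.039
grip_force: 25.0
```

move_arm(commands=[0,0,0.5,0,0,0,1,0,0,0,1,0])

```text
time_s: 17.05
eef_pos: [0.64, -0.0594, 0.2016]
tcp_rot: [2.221, 2.221, 0.0]
contact_force: [0.4, 1.1, -0.2]
gripper_width: 0.0387
grip_force: 25.0
```

move_arm(commands=[0,0,0.4,0,0,0,0.6,0,0,0,0.6,0])

```text
time_s: 17.35
eef_pos: [0.64, -0.0594, 0.2014]
tcp_rot: [2.221, 2.221, 0.0]
contact_force: [-1.9, -0.9, 7.0]
gripper_width: 0.0391
grip_force: 25.0
```

move_arm(commands=[0,0,0,0,0,0,0,0,0,0,0,0,0,0,0,0], claw=-0.12)

```text
time_s: 17.75
eef_pos: [0.64, -0.0594, 0.2008]
tcp_rot: [2.221, 2.221, -0.0]
contact_force: [-0.1, 0.0, 0.5]
gripper_width: 0.0512
grip_force: 0.0
```

move_arm(commands=[0,0,-8,0,0,0,-28,0,0,0,-55,0,-8,-10,-78,0,-30,-41,-80,0,-58,-80,-80,0,-86,-118,-80,0,-114,-156,-80,0,-142,-194,-80,0,-170,-232,-80,0,-192,-263,-80,0,-204,-279,-80,0])

```text
time_s: 18.95
eef_pos: [0.3588, -0.2645, 0.2814]
tcp_rot: [2.223, 2.22, -0.0]
contact_force: [0.5, 0.4, -1.1]
gripper_width: 0.0511
grip_force: 0.0
```

move_arm(commands=[0,0,0,0,0,0,10,0,0,0,28,0,0,0,48,0,0,0,64,0,0,0,74,0,0,0,79,0,0,0,82,0,0,0,82,0], claw=-0.62)

```text
time_s: 19.85
eef_pos: [0.3612, -0.2633, 0.1988]
tcp_rot: [2.221, 2.222, 0.0]
contact_force: [0.0, 1.1, 0.3]
gripper_width: 0.0739
grip_force: 0.0
```

move_arm(commands=[0,0,0,0,0,0,0,0,0,0,0,0,0,0,0,0,0,0,0,0], claw=1, squeeze=35)

```text
time_s: 20.35
eef_pos: [0.361, -0.2634, 0.1992]
tcp_rot: [2.221, 2.221, 0.0]
contact_force: [-1.0, 0.2, 7.1]
gripper_width: 0.0547
grip_force: 35.0
```

move_arm(commands=[0,0,-8,0,0,0,-28,0,0,0,-55,0,0,0,-78,0,10,10,-90,0,30,32,-90,0,55,58,-90,0,80,85,-90,0,105,111,-90,0,130,137,-90,0,155,164,-90,0,180,190,-90,0])

```text
time_s: 21.55
eef_pos: [0.5517, -0.082, 0.2893]
tcp_rot: [-2.221, -2.221, 0.0]
contact_force: [-0.1, -1.2, -2.1]
gripper_width: 0.0553
grip_force: 35.0
```

move_arm(commands=[25,26,0,0,48,51,0,0,66,70,0,0,78,83,0,0,84,89,0,0,84,89,0,0,84,89,0,0,84,89,10,0,84,89,25,0,84,89,42,0])

```text
time_s: 22.55
eef_pos: [0.6395, 0.0001, 0.2455]
tcp_rot: [-2.222, -2.221, 0.0]
contact_force: [-0.4, -0.8, -3.2]
gripper_width: 0.0547
grip_force: 35.0
```

move_arm(commands=[0,0,15,0,0,0,27,0,0,0,35,0,0,0,40,0,0,0,42.5,0,0,0,43.5,0,0,0,43.5,0])

```text
time_s: 23.25
eef_pos: [0.6401, 0.0007, 0.2036]
tcp_rot: [2.221, 2.221, 0.001]
contact_force: [0.4, -0.7, -2.2]
gripper_width: 0.0547
grip_force: 35.0
```

move_arm(commands=[0,0,0.5,0,0,0,1,0,0,0,1,0])

```text
time_s: 23.55
eef_pos: [0.64, 0.0006, 0.2025]
tcp_rot: [2.221, 2.221, 0.0]
contact_force: [-0.1, -0.5, -2.9]
gripper_width: 0.0548
grip_force: 35.0
```

move_arm(commands=[0,0,0.4,0,0,0,0.7,0,0,0,0.7,0])

```text
time_s: 23.85
eef_pos: [0.64, 0.0006, 0.2022]
tcp_rot: [2.221, 2.221, 0.0]
contact_force: [-2.3, 0.0, 7.1]
gripper_width: 0.0553
grip_force: 35.0
```

move_arm(commands=[0,0,0,0,0,0,0,0,0,0,0,0,0,0,0,0], claw=-0.45)

```text
time_s: 24.25
eef_pos: [0.64, 0.0006, 0.2016]
tcp_rot: [2.221, 2.221, 0.0]
contact_force: [0.2, -0.4, 0.3]
gripper_width: 0.0657
grip_force: 0.0
```

move_arm(commands=[0,0,-8,0,0,0,-28,0,0,0,-55,0,-6,-10,-80,0,-20,-35,-90,0,-40,-70,-90,0,-61,-106,-90,0,-82,-143,-90,0,-101,-176,-90,0,-116,-202,-90,0,-125,-217,-90,0,-125,-217,-90,0])

```text
time_s: 25.45
eef_pos: [0.4214, -0.125, 0.2921]
tcp_rot: [-2.223, -2.219, 0.001]
contact_force: [0.1, 0.8, 1.0]
gripper_width: 0.066
grip_force: 0.0
```

move_arm(commands=[0,0,0,0,0,0,10,0,0,0,28,0,0,0,48,0,0,0,66,0,0,0,78,0,0,0,84,0,0,0,86,0,0,0,86,0], claw=-0.2)

```text
time_s: 26.35
eef_pos: [0.4232, -0.1242, 0.2055]
tcp_rot: [-2.221, -2.222, 0.0]
contact_force: [0.3, -0.6, -0.1]
gripper_width: 0.0549
grip_force: 0.0
```

move_arm(commands=[0,0,0,0,0,0,0,0,0,0,0,0,0,0,0,0,0,0,0,0], claw=1, squeeze=25)

```text
time_s: 26.85
eef_pos: [0.4231, -0.1244, 0.206]
tcp_rot: [2.221, 2.221, 0.0]
contact_force: [-0.6, 1.1, 8.6]
gripper_width: 0.0371
grip_force: 25.0
```

move_arm(commands=[0,0,-8,0,0,0,-28,0,0,0,-55,0,-3,5,-80,0,-12,20,-90,0,-28,45,-90,0,-45,73,-90,0,-62,101,-90,0,-79,129,-90,0,-96,156,-90,0,-107,174,-90,0,-111,180,-90,0])

```text
time_s: 28.05
eef_pos: [0.6041, -0.2363, 0.2959]
tcp_rot: [2.221, 2.22, 0.0]
contact_force: [-0.8, -0.4, -1.1]
gripper_width: 0.0373
grip_force: 25.0
```

move_arm(commands=[0,0,0,0,0,0,10,0,0,0,28,0,0,0,46,0,0,0,62,0,0,0,74,0,0,0,81,0,0,0,84,0,0,0,85.5,0,0,0,85.5,0])

```text
time_s: 29.05
eef_pos: [0.603, -0.2354, 0.2105]
tcp_rot: [2.221, 2.221, 0.0]
contact_force: [-0.1, 0.6, -2.0]
gripper_width: 0.0372
grip_force: 25.0
```

move_arm(commands=[0,0,0.5,0,0,0,1,0,0,0,1,0])

```text
time_s: 29.35
eef_pos: [0.603, -0.2354, 0.2093]
tcp_rot: [2.221, 2.221, 0.0]
contact_force: [-1.4, -0.0, -1.2]
gripper_width: 0.0371
grip_force: 25.0
```

move_arm(commands=[0,0,0.4,0,0,0,0.7,0,0,0,0.7,0])

```text
time_s: 29.65
eef_pos: [0.603, -0.2354, 0.209]
tcp_rot: [2.221, 2.221, 0.0]
contact_force: [-2.9, 0.2, 7.8]
gripper_width: 0.0378
grip_force: 25.0
```

Contact: release, rise and retreat toward the base side, then look.

move_arm(commands=[0,0,0,0,0,0,0,0,0,0,0,0,0,0,0,0], claw=-0.15)

```text
time_s: 30.05
eef_pos: [0.603, -0.2354, 0.2084]
tcp_rot: [-2.221, -2.221, 0.0]
contact_force: [0.9, -0.2, -0.1]
gripper_width: 0.0528
grip_force: 0.0
```

move_arm(commands=[0,0,-8,0,0,0,-28,0,0,0,-55,0,0,-10,-85,0,0,-40,-110,0,0,-75,-130,0,0,-110,-140,0,0,-145,-150,0,0,-180,-150,0,0,-205,-150,0,0,-215,-150,0,0,-215,-150,0])

```text
time_s: 31.25
eef_pos: [0.3874, -0.2354, 0.3589]
tcp_rot: [2.222, 2.22, 0.0]
contact_force: [-0.3, 0.6, -0.2]
gripper_width: 0.052
grip_force: 0.0
```

Run:
```python
from station import r
import cv2,numpy as np
c=r.camera("top"); np.savez("top1.npz",**c); d=r.camera("scene")
a=cv2.resize(c["pixels"][110:290,150:500],None,fx=2.28,fy=2.28,interpolation=2); cv2.imwrite("pics/t1.png",a[:600,:798])
a=cv2.resize(d["pixels"][90:360,125:475],None,fx=2.2,fy=2.2,interpolation=2); cv2.imwrite("pics/s1.png",a)
C=c;v,u=np.mgrid[:400,:640]; Z=C["range_z"]; pc=np.stack([u*Z,v*Z,Z],-1)@np.linalg.inv(C["mtx"]).T
W=C["world_from_camera"]; pc=pc@W[:3,:3].T+W[:3,3]
for n,x,y,R,z in(("bb",.63,.218,.026,.018),("sb",.63,.16,.0175,.014),("sg",.64,-.059,.02,.023),("bg",.64,.001,.028,.023),("sl",.603,-.235,.019,.043),("eb",.634,.2845,.021,.016),("eg",.639,.0665,.024,.023)):
    m=(np.hypot(pc[...,0]-x,pc[...,1]-y)<R+.006)&(abs(pc[...,2]-z)<.004)&(Z>0);q=pc[m]
    print(n,m.sum(),np.round((q.min(0)+q.max(0))/2,4),np.round(q.max(0)-q.min(0),4),"median z",np.median(q[:,2]).round(4),z)
```

```text
bb 241 [0.6303 0.2161 0.018 ] [0.0503 0.0507 0.008 ] median z 0.017 0.018
sb 115 [0.6302 0.1602 0.0138] [0.0344 0.0337 0.007 ] median z 0.0131 0.014
sg 174 [ 0.6414 -0.0605  0.023 ] [0.039  0.0402 0.0079] median z 0.0225 0.023
bg 290 [ 0.6401 -0.0015  0.0229] [0.0559 0.0543 0.0077] median z 0.0226 0.023
sl 118 [ 0.6036 -0.2367  0.0432] [0.0355 0.038  0.0075] median z 0.0424 0.043
eb 155 [0.6341 0.2841 0.0159] [0.0392 0.0393 0.0077] median z 0.0152 0.016
eg 242 [0.6397 0.069  0.023 ] [0.0489 0.0543 0.0079] median z 0.0227 0.023
```

View pics/t1.png

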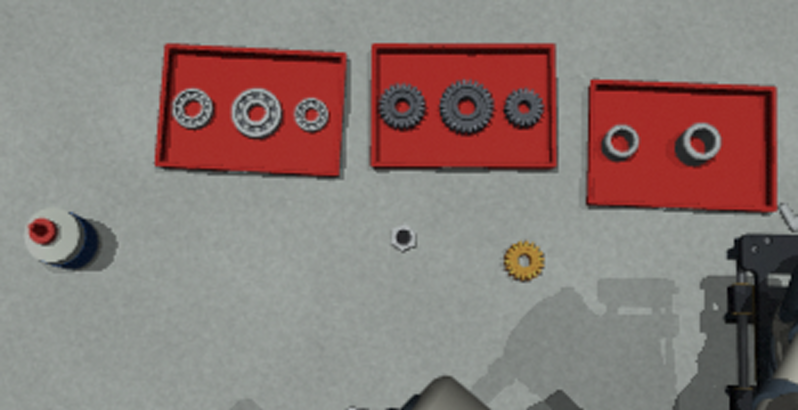

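View pics/s1.png

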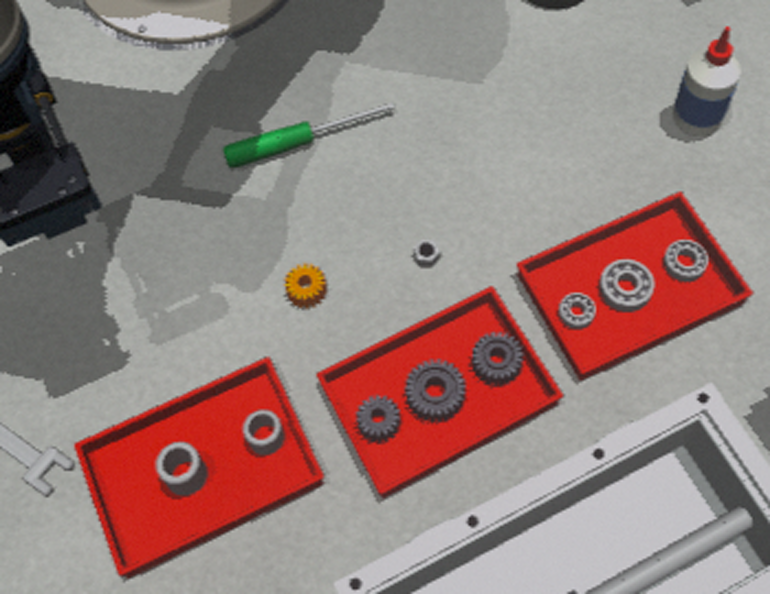

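Both views show all five parts flat in the right trays with gaps between them: bearings around (255,112) in the top crop, gears around (466,107) and the sleeve at (700,142). The bottle is upright at (55,235) and the arm is clear, so I'm handing in.

```bash
python3 -c "
from station import r
print(r.close_job())"
```

```text
the job is handed in; nothing more can be done
None
```

The job is handed in after about 31 s of robot time: both bearings, both gears and the sleeve are in their matching trays, flat (the sleeve on end) and clear of each other, with the oil bottle still standing.

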